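# Open the ink cage and hold its gate wide

### The job

Open the wire ink cage for a colleague who needs both hands to empty it: squeeze the catch with the wide ears fully in first, and only then the catch with the narrow ears (each stays in). Then pull the gate towards you by its upright pull, past the detent bump, until it stands wide open, nearly square to the cage front, and finish while still holding it there by the pull; the gate is sprung and will not stay wide by itself. Do not disturb anything else on the bench.

Things in the scene. Friction and masses are not known exactly. Their poses are not given: they have to be found in the camera images.
- wide_catch_mid (a point): Catch with WIDE ears (squeeze first), on the cage front's top beam, left or right of the pull, 78 mm off the cage's middle (they swap). Two upright steel ears face each other along this point's y (= cage y): 6 thick, 36 wide (x), z 166-214 mm above the bench; 44 mm over their outsides, 26 fully in. Point: midway between them, 193 mm up. Below: base plate top at 158, 60 mm along y.
- narrow_catch_mid (a point): Catch with the NARROW ears, to be squeezed second: the same in every way but that its ears are 12 mm wide along x and its pale base plate 16 mm (40 mm at the wide catch). The point is midway between the ears, 193 mm above the bench.
- wide_left (a joint): Ear of the wide catch on its +y side; slides 0 (out, locking the gate) to 0.009 m (fully in, gate freed on that side); friction of about 3 N, stays where it is left.
- wide_right (a joint): Ear of the wide catch on its -y side; slides 0 (out, locking the gate) to 0.009 m (fully in, gate freed on that side); friction of about 3 N, stays where it is left.
- narrow_left (a joint): Ear of the narrow catch on its +y side; slides 0 (out, locking the gate) to 0.009 m (fully in, gate freed on that side); friction of about 3 N, stays where it is left.
- narrow_right (a joint): Ear of the narrow catch on its -y side; slides 0 (out, locking the gate) to 0.009 m (fully in, gate freed on that side); friction of about 3 N, stays where it is left.
- pull: The gate's pull: an upright round aluminium sleeve, 18 mm in diameter, free to turn about its own axis, standing 36 mm in front of the gate, midway along it. The origin is on its axis at 193 mm above the bench; the bar's top is 25 mm above the origin, and its free length reaches 44 mm below it (the bracket to the gate starts there). It travels with the gate.
- gate_hinge (a point): Point on the gate's upright hinge axis, 150 mm above the bench, at the left (+y) end of the gate. The pull moves on a circle of 125 mm about it. Axes are the cage's: x from the gate into the cage, y along the closed gate towards the hinge.
- gate (a joint): Gate angle, rad: 0 shut, grows as it swings out towards the robot (clockwise from above), stop 1.5. Gate 230 mm wide, 150 high, lugs to 166. A spring shuts it: 0.2 N m/rad (2 N at the pull when wide). Each of the 4 ears locks it until 5 mm in. Detent (sprung dome on the sill): a bump of about 5 N at the pull near 0.75 rad; let go beyond it, the gate falls back against it, near 0.8.
- cage: The ink cage: steel wire on a plywood base, 290 mm wide (y) and 300 mm deep with the sill, 150 mm high without the catches. Origin on the bench under the middle of the closed gate; x points into the cage. Fixed to the bench.
- ink_a: Black ink carton inside the cage, 50 x 90 x 105 mm, origin under its centre; not to be disturbed.
- ink_b: Another such ink carton inside the cage.
- parcel: Small flat carton, 80 x 130 x 35 mm, lying on the cage's roof towards its back; origin under its centre; not to be disturbed.
- tape_roll: Roll of brown tape lying on the bench in front of the cage on its -y side, 96 mm in diameter, 48 mm high; origin under its centre; not to be disturbed.
- dispenser: Black tape dispenser, 170 x 70 mm, 96 mm high, at the right; not to be disturbed.
- pen_cup: Black cup with pens, 80 mm in diameter, pens up to 160 mm high, at the left; not to be disturbed.
- label_roll: Roll of white labels standing at the left, 90 mm in diameter, 50 mm high; not to be disturbed.

How it is judged:
By the outcome, as a careful person would: the job done as asked, in the order asked, and still so for the second after the job is handed in, while the arm keeps its last pose, push and grip.
It also fails if it takes over 56 s, if anything falls off the work surface, if the arm or the gripper's body presses on something with over 40 N, if the wrist force passes 120 N, or if a joint passes its speed limit or range.

### The arm

A 6-joint arm with a two-finger parallel gripper is mounted at the origin on the work surface. World frame = base frame: x ahead of the robot, y to its left, z up, the work surface at z = 0. Lengths are in mm, angles in rad, forces in N, time in s.
With the tool pointing down it reaches from about 350 to 875 mm from the base axis. Payload 4.2 kg.
Tool frame: the origin (TCP) lies midway between the tips of the shut fingers; the grasp point (between the pads) lies 19 mm behind it; z points along the fingers, y is the line along which they close (so a half turn about z gives the same grasp; the last joint's range is limited). The gripper opens to 85 mm and grips with 20 to 120 N. Pads are 22 mm wide; open, the fingers measure 114 mm over their backs; the gripper's body (76 mm by 85 mm) begins 54 mm behind the grasp point. The pads swing forward as they close: fully open they stand 13 mm farther back than shut.
Start: joints at [1.573, 0.385, 0.008, 0, -1.194, -0.259], TCP at [158.71, 604.492, 210.612] pointing down, gripper open.
Joint ranges: [-3.14, 3.14], [-1.21, 2.06], [-1.07, 1.41], [-3.16, 2.05], [-2.99, -0.16], [-3.1, 3.1]. Speed limits (rad/s): [2.79, 2.79, 3.14, 3.14, 3.14, 3.14].

### API

Orientations are given as a unit quaternion [x, y, z, w].
In Python, from bench import read_state, get_image, job_done gives the robot as it stands.
- The arm moves only by the shell command python3 -m jog 'ROWS'. ROWS is JSON, a list of rows, each a list of 3 entries, a list of its own where there are three numbers: the shift along the world's x, y, z scaled (see below), then the turn, a rotation vector about the world's x, y, z scaled (see below), then the gripper's target within -1 to 1 (shut at 1, half-way at 0, fully open at -1). In form: [[[x, y, z], [wx, wy, wz], claw], ...]. A call has 1 to 20 rows; each row is the pose to reach, as a shift and turn from the pose commanded when the call began; what a row does not reach only later rows make up. The controller multiplies each number of a shift by 10 cm and each number of a turn by 120 degrees. A row lasts 1/10 s, in which the tool goes at most 50 mm and 8.59 degrees, less where a joint would pass 70% of its speed; a pose out of reach is approached as far as the arm can. A call with a number of a shift or a turn outside -1 to 1 is refused whole. A call with a gripper value outside its range is refused whole. The fingers move at their own pace and stop on an object; the grip force is fixed at half the most. Time passes only in rows, so rows that repeat a pose let the fingers close. It gives the time, the measured TCP pose, the force, the opening and the grip force at its end, in the units of the state.
- read_state(): the state, without advancing time (a new reading comes with each control period).
- get_image(name): name is "scene" or "top"; returns a dict with "frame" (420x560x3 uint8, red, green, blue), "range_z" (420x560 float32, mm along the optical axis (not along the pixel's ray), 0 where there is no reading), "fx", "fy", "cx", "cy" (pixels), "distortion" ([k1, k2, p1, p2, k3] as OpenCV has them; the pictures are not rectified), "R" (3x3) and "t" (3): a world point X has camera coordinates R X + t. Camera axes: x right, y down, z forward; pixel columns grow to the right and rows downward; lengths in mm; the calibration is good to about 2 mm. A picture is of the moment at which its call begins.
- job_done(): hands the job in; it is judged then, once.
The state is a dict: "clock": time; "joints": joint angles; "joint_vel": joint speeds; "joint_efforts": joint torques, N m; "position": TCP position; "ee_rot": TCP orientation; "contact_force": force on the tool from outside, world axes, zero at the start; "wrist_torque": the same for the moment, N m; "gripper_width": finger opening in mm; "grasp_force": force on a finger pad.
Only numpy, scipy, OpenCV 4.12 (cv2) and the standard library are available. Lean on these libraries where they do the work, as an engineer would, in place of code of your own. Each camera call takes 0.05 s, during which the arm holds its last target. There are 200 camera calls.

## Working session

There is one attempt and no reset: what is moved stays moved. The work goes in short steps, Python scripts to look and compute and a shell command to move; the robot and the scene stay as the last step left them, time stands still between calls to the robot, and variables do not carry over. Pictures are saved under pics/ and viewed, at most 10 in all, crops included, and the job is handed in when it is done.

```bash
mkdir -p pics
cat > h.py <<'E'
import numpy as np,cv2
from bench import *
def cam(n):
    d=get_image(n); d['K']=np.array([[d['fx'],0,d['cx']],[0,d['fy'],d['cy']],[0,0,1.]]);d['D']=np.array(d['distortion'],float)
    d['R']=np.array(d['R']);d['t']=np.array(d['t']);return d
def ray(d,uv,z):
    p=cv2.undistortPoints(np.array(uv,float).reshape(-1,1,2),d['K'],d['D']).reshape(-1,2)
    v=np.c_[p,np.ones(len(p))]@d['R']; c=-d['R'].T@d['t']
    return c+v*((z-c[2])/v[:,2])[:,None]
def cloud(d):
    h,w=d['range_z'].shape
    u,v=np.meshgrid(np.arange(w),np.arange(h))
    p=cv2.undistortPoints(np.stack([u,v],-1).reshape(-1,1,2).astype(float),d['K'],d['D']).reshape(-1,2)
    q=np.c_[p,np.ones(len(p))]*d['range_z'].reshape(-1,1)
    return ((q-d['t'])@d['R']).reshape(h,w,3)
E
python3 - <<'E'
from h import *
import pickle
for n in('scene','top'):
    d=cam(n);pickle.dump(d,open(n+'.pkl','wb'));cv2.imwrite(f'pics/{n}0.png',d['frame'][:,:,::-1]);print(n,-d['R'].T@d['t'],d['R'][2])
s=read_state();print(s)
E
```

```text
scene [1443.77701709 -890.25848904 1032.16315371] [-0.56572454  0.55707581 -0.6079657 ]
top [ 398.19393995  -55.42094489 1264.2482814 ] [ 0.20907113 -0.0203359  -0.97768897]
{'clock': 0.1, 'joints': array([ 1.57256414e+00,  3.85466572e-01,  6.80754738e-03, -4.27457157e-04,
       -1.19400571e+00, -2.58580861e-01]), 'joint_vel': array([-0.00086755, -0.00082273,  0.00415098,  0.00334302,  0.00167286,
        0.00111659]), 'joint_efforts': array([ 3.62118408e-05, -3.93316054e+01,  1.88929689e+01,  4.19794679e+00,
       -2.58182677e-03,  5.26103406e-06]), 'position': array([158.6059581 , 603.9789842 , 209.65766604]), 'ee_rot': array([ 9.91756654e-01, -1.28132066e-01, -7.57148004e-05,  9.52089034e-04]), 'contact_force': array([ 0.67160207, -0.11583806,  0.2897831 ]), 'wrist_torque': array([0.00959194, 0.02141584, 0.02995014]), 'grasp_force': 0.0, 'gripper_width': 85.28646202600287}
```

View pics/scene0.png

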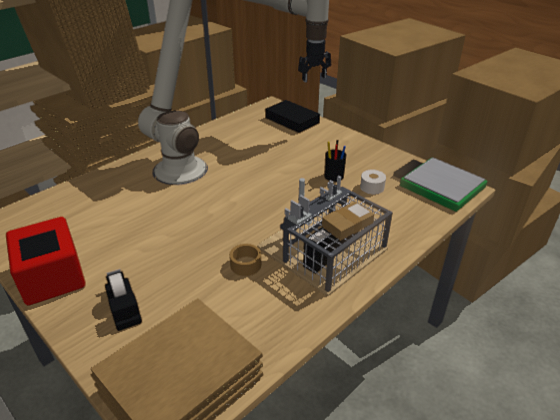

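View pics/top0.png

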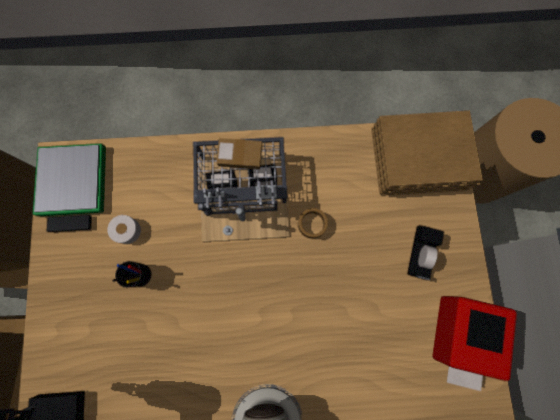

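The scene view shows the cage at about (335,235), seen from behind. In the top view it spans about (193-287,140-240), with the pull near (240,212). I'll zoom in on both.

Run:
```python
import pickle,cv2,numpy as np
a=pickle.load(open('top.pkl','rb'))['frame'][130:250,185:325,::-1]
b=pickle.load(open('scene.pkl','rb'))['frame'][165:285,265:405,::-1]
a=cv2.resize(a,None,fx=5.6,fy=5,interpolation=3)[:, :]
cv2.imwrite('pics/t1.png',cv2.resize(pickle.load(open('top.pkl','rb'))['frame'][135:245,185:325,::-1],None,fx=5,fy=5,interpolation=2))
cv2.imwrite('pics/s1.png',cv2.resize(b,None,fx=5,fy=5,interpolation=2))
```

```text
(no output)
```

View pics/t1.png

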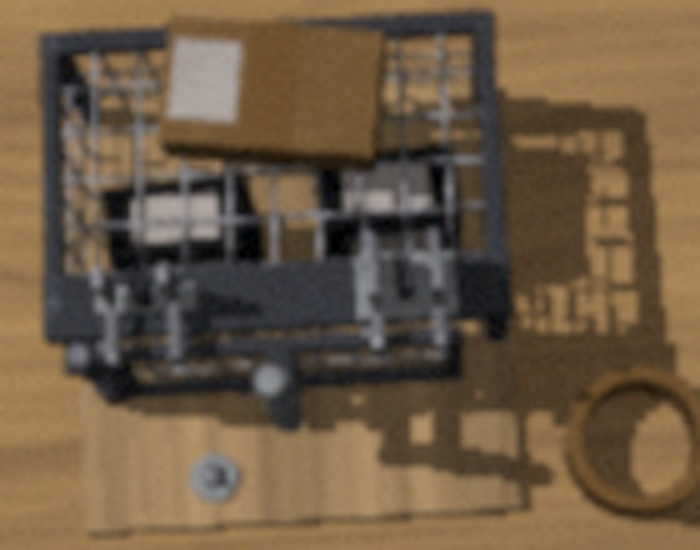

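View pics/s1.png

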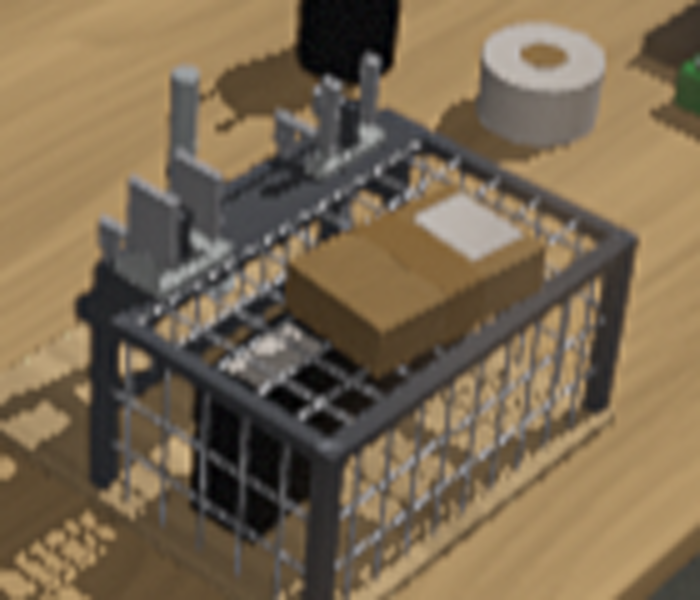

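The crops show the wide catch on the cage's -y side: ears near (365,280) and (440,280) in the top crop. The narrow catch is on the +y side near (140,295), and the pull's top is at (269,380). Next I'll measure these from depth and rays.

Run:
```python
from h import *
import pickle
np.set_printoptions(precision=1,suppress=True)
d=pickle.load(open('top.pkl','rb'))
f=lambda *p:[(185+(x-2)/5,135+(y-2)/5) for x,y in p]
print('roof corners BL BR FR FL',ray(d,f((42,36),(492,14),(508,318),(46,338)),150))
print('pull',ray(d,f((269,378)),218))
print('base board front corners z~12',ray(d,f((88,533),(528,508)),12))
for n in('top','scene'):
    d=pickle.load(open(n+'.pkl','rb'));P=cloud(d)
    m=(P[...,2]>172)&(P[...,2]<225)&(P[...,0]>480)&(P[...,0]<760)&(P[...,1]>-150)&(P[...,1]<250)&(d['range_z']>0)
    k,l,st,_=cv2.connectedComponentsWithStats(m.astype(np.uint8),connectivity=4)
    print(n)
    for i in range(1,k):
        if st[i,4]>3:
            q=P[l==i];print(st[i],q.mean(0),q.min(0),q.max(0))
    m=(abs(P[...,2]-150)<6)&(P[...,0]>450)&(P[...,0]<900)&(P[...,1]>-150)&(P[...,1]<250)
    q=P[m][:,:2].astype(np.float32);r=cv2.minAreaRect(q);print('roof',len(q),r,cv2.boxPoints(r))
```

```text
roof corners BL BR FR FL [[ 853.9  174.8  150. ]
 [ 851.  -105.4  150. ]
 [ 655.9 -101.8  150. ]
 [ 661.3  176.   150. ]]
pull [[614.2  37.5 218. ]]
base board front corners z~12 [[ 560.   179.5   12. ]
 [ 557.8 -111.8   12. ]]
top
[243 163  17   4  45] [756.8  -5.5 182.5] [753.4 -26.7 172.4] [759.9  21.2 188.9]
[239 164   4   1   4] [759.2  27.8 189.6] [758.9  23.4 188.2] [759.6  32.2 190.6]
[270 180   3  18  38] [674.8 -58.8 207. ] [656.2 -61.8 173.2] [697.1 -55.9 218.7]
[258 181   3  23  51] [668.2 -22.5 197.2] [640.2 -25.  172.1] [696.3 -19.4 218.4]
[264 185   3   9  27] [678.1 -40.2 190.2] [669.  -43.9 176.2] [690.2 -36.4 197.2]
[216 187   4  10  26] [678.1  96.3 200.6] [670.   93.6 172.6] [686.4  99.2 218. ]
[203 188   5   7  25] [679.5 133.1 201.4] [674.9 130.6 175.5] [686.1 136.7 217.4]
[210 190   5   5  23] [679.5 114.7 188. ] [674.  110.5 174.1] [685.8 120.6 196.7]
[206 196   2  11  20] [657.6 133.5 175.2] [642.1 131.2 172.2] [671.4 135.5 178.8]
[271 199   3   5   9] [644.8 -58.5 176. ] [638.5 -61.4 174.1] [650.6 -55.7 178.4]
[218 200   3   7  15] [648.   97.5 174.3] [639.4  94.4 172. ] [656.8 100.4 177.8]
[236 208   7   9  49] [611.6  36.7 207.8] [605.5  29.6 172. ] [621.   44.5 222. ]
roof 2225 ((732.3527221679688, 37.243858337402344), (283.7295837402344, 252.43190002441406), 89.78672790527344) [[ 605.6 -104.2]
 [ 858.  -105.1]
 [ 859.1  178.6]
 [ 606.7  179.6]]
scene
[328 176  13  18 122] [683.2 112.2 191.5] [675.1  88.9 172.2] [690.3 138.9 213.9]
[299 179   6  16  84] [618.7  33.3 197.4] [608.9  26.5 172.2] [625.2  45.3 219.9]
[289 195  21  23 272] [682.7 -44.5 194.6] [658.4 -67.  172.3] [701.8 -17.6 216.5]
[285 209   4   2   5] [648.3 -61.5 173.4] [643.4 -64.6 172.3] [653.3 -58.1 175.4]
roof 1689 ((734.1387939453125, 35.727935791015625), (288.8570251464844, 253.202392578125), 89.83116149902344) [[ 607.1 -108.3]
 [ 860.3 -109.1]
 [ 861.2  179.8]
 [ 608.   180.5]]
```

Yaw is about -0.009 rad. Wide catch is at about (678,-41), narrow at about (679,114.7), and the pull at about (614,37.5). First I'll move above the wide catch.

```bash
python3 -m jog '[[[0,0,0.45],[0,0,0.06],-1],[[0,0,0.9],[0,0,0.1185],-1],[[0,0,0.9],[0,0,0.1185],-1]]'
for i in 1 2 3 4 5; do :; done
python3 -m jog '[[[0.25,-0.3,0],[0,0,0],-1],[[0.5,-0.6,0],[0,0,0],-1],[[0.74,-0.92,0],[0,0,0],-1],[[0.74,-0.92,0],[0,0,0],-1]]'
python3 -m jog '[[[0.25,-0.3,0],[0,0,0],-1],[[0.5,-0.6,0],[0,0,0],-1],[[0.74,-0.92,0],[0,0,0],-1],[[0.74,-0.92,0],[0,0,0],-1]]'
python3 -m jog '[[[0.25,-0.3,0],[0,0,0],-1],[[0.5,-0.6,0],[0,0,0],-1],[[0.74,-0.92,0],[0,0,0],-1],[[0.74,-0.92,0],[0,0,0],-1]]'
```

```text
clock: 0.4
position: [159.7, 607.3, 308.1]
ee_rot: [1.0, -0.003, 0.001, -0.007]
contact_force: [0.1, -0.1, -0.5]
gripper_width: 85.5
grasp_force: 0.0
clock: 0.8
position: [234.6, 509.2, 301.1]
ee_rot: [1.0, -0.006, 0.0, 0.0]
contact_force: [-0.5, 1.3, 0.1]
gripper_width: 85.5
grasp_force: 0.0
clock: 1.2
position: [308.2, 417.7, 300.7]
ee_rot: [1.0, -0.006, -0.0, 0.0]
contact_force: [0.1, 0.7, -0.4]
gripper_width: 85.4
grasp_force: 0.0
clock: 1.6
position: [382.1, 326.3, 300.4]
ee_rot: [1.0, -0.007, -0.0, 0.0]
contact_force: [0.4, 0.5, 0.9]
gripper_width: 85.3
grasp_force: 0.0
```

```bash
python3 -m jog '[[[0.25,-0.3,0],[0,0,0],-1],[[0.5,-0.6,0],[0,0,0],-1],[[0.74,-0.92,0],[0,0,0],-1],[[0.74,-0.92,0],[0,0,0],-1]]' >/dev/null
python3 -m jog '[[[0.25,-0.3,0],[0,0,0],-1],[[0.5,-0.6,0],[0,0,0],-1],[[0.74,-0.92,0],[0,0,0],-1],[[0.74,-0.92,0],[0,0,0],-1]]' >/dev/null
python3 -m jog '[[[0.25,-0.3,0],[0,0,0],-1],[[0.5,-0.6,0],[0,0,0],-1],[[0.74,-0.92,0],[0,0,0],-1],[[0.74,-0.92,0],[0,0,0],-1]]' >/dev/null
python3 -m jog '[[[0.25,-0.3,0],[0,0,0],-1],[[0.5,-0.6,0],[0,0,0],-1],[[0.74,-0.92,0],[0,0,0],-1],[[0.74,-0.92,0],[0,0,0],-1],[[0.74,-0.92,0],[0,0,0],-1],[[0.74,-0.92,0],[0,0,0],-1]]'
```

```text
clock: 3.4
position: [676.4, -37.7, 300.6]
ee_rot: [1.0, -0.003, -0.0, -0.0]
contact_force: [0.9, -0.5, 0.9]
gripper_width: 84.9
grasp_force: 0.0
```

```bash
python3 -m jog '[[[0.01,-0.03,-0.4],[0,0,0],-1],[[0.01,-0.03,-0.8],[0,0,0],-1],[[0.01,-0.03,-0.8],[0,0,0],-1],[[0.01,-0.03,-0.8],[0,0,0],-1]]'
python3 -m jog '[[[0,0,-0.25],[0,0,0],-1],[[0,0,-0.44],[0,0,0],-1],[[0,0,-0.44],[0,0,0],-0.2],[[0,0,-0.44],[0,0,0],-0.2],[[0,0,-0.44],[0,0,0],-0.2],[[0,0,-0.44],[0,0,0],-0.2],[[0,0,-0.44],[0,0,0],-0.2]]'
python3 - <<'E'
from h import *
d=cam('top');cv2.imwrite('pics/t2.png',cv2.resize(d['frame'][135:245,185:325,::-1],None,fx=5,fy=5,interpolation=2))
E
```

```text
clock: 3.8
position: [677.8, -41.6, 221.8]
ee_rot: [1.0, -0.003, 0.0, 0.001]
contact_force: [-0.0, -0.0, 1.7]
gripper_width: 85.5
grasp_force: 0.0
clock: 4.5
position: [678.2, -42.5, 177.8]
ee_rot: [1.0, -0.004, 0.001, -0.0]
contact_force: [-1.1, -0.1, 0.6]
gripper_width: 51.2
grasp_force: 0.0
```

View pics/t2.png

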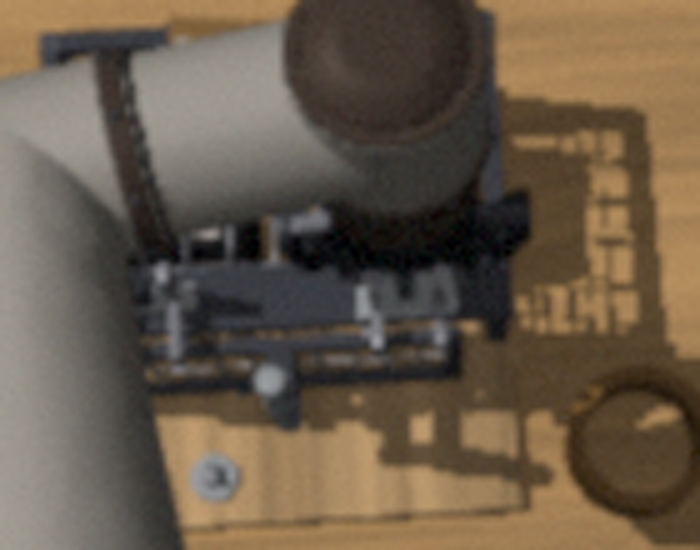

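The arm hides most of the catch in this view, but nothing has been disturbed: the pull is still at (269,380). I'll close in stages and use the side force to centre.

```bash
python3 -m jog '[[[0,0.015,0],[0,0,0],0],[[0,0.015,0],[0,0,0],0.08],[[0,0.015,0],[0,0,0],0.08],[[0,0.015,0],[0,0,0],0.08],[[0,0.015,0],[0,0,0],0.08]]'
python3 -m jog '[[[0,0,0],[0,0,0],0.25],[[0,0,0],[0,0,0],0.25],[[0,0,0],[0,0,0],0.25],[[0,0,0],[0,0,0],0.25]]'
python3 -m jog '[[[0,0,0],[0,0,0],0.34],[[0,0,0],[0,0,0],0.34],[[0,0,0],[0,0,0],0.34],[[0,0,0],[0,0,0],0.34]]'
```

```text
clock: 5.05
position: [678.0, -40.9, 177.2]
ee_rot: [1.0, -0.004, 0.001, -0.0]
contact_force: [0.6, 1.7, 2.5]
gripper_width: 39.1
grasp_force: 2.4
clock: 5.45
position: [678.0, -41.3, 176.8]
ee_rot: [1.0, -0.004, 0.0, 0.0]
contact_force: [1.0, -0.4, 3.7]
gripper_width: 32.2
grasp_force: 2.8
clock: 5.85
position: [677.8, -41.1, 176.6]
ee_rot: [1.0, -0.004, 0.0, 0.0]
contact_force: [0.5, -1.2, 4.1]
gripper_width: 28.4
grasp_force: 2.7
```

```bash
python3 -m jog '[[[0,0,0],[0,0,0],0.42],[[0,0,0],[0,0,0],0.42],[[0,0,0],[0,0,0],0.42],[[0,0,0],[0,0,0],0.42],[[0,0,0],[0,0,0],0.42]]'
python3 -m jog '[[[0,0,0],[0,0,0],1],[[0,0,0],[0,0,0],1],[[0,0,0],[0,0,0],1],[[0,0,0],[0,0,0],1],[[0,0,0],[0,0,0],1]]'
```

```text
clock: 6.35
position: [677.9, -40.0, 176.8]
ee_rot: [1.0, -0.004, 0.0, -0.001]
contact_force: [-0.7, 5.5, 4.8]
gripper_width: 24.9
grasp_force: 8.0
clock: 6.85
position: [677.9, -40.0, 177.3]
ee_rot: [1.0, -0.004, 0.001, -0.001]
contact_force: [-0.3, 5.0, 6.6]
gripper_width: 17.9
grasp_force: 61.1
```

Both ears are at their stops: 61 N grip with little net side force. Now I'll release, rise, move to the narrow catch and descend.

```bash
python3 -m jog '[[[0,0,0],[0,0,0],-0.3],[[0,0,0],[0,0,0],-0.3],[[0,0,0],[0,0,0],-0.3],[[0,0,0],[0,0,0],-0.3],[[0,0,0],[0,0,0],-0.3],[[0,0,0.4],[0,0,0],-0.3],[[0,0,0.8],[0,0,0],-0.3],[[0,0,0.8],[0,0,0],-0.3]]'
python3 -m jog '[[[0,0.4,0],[0,0,0],-0.3],[[0,0.8,0],[0,0,0],-0.3],[[0,0.8,0],[0,0,0],-0.3]]'
python3 -m jog '[[[0.01,0.4,0],[0,0,0],-0.3],[[0.01,0.76,0],[0,0,0],-0.3],[[0.01,0.76,0],[0,0,0],-0.3],[[0.01,0.76,0],[0,0,0],-0.3],[[0.01,0.76,0],[0,0,0],-0.3]]'
```

```text
clock: 7.65
position: [680.7, -41.7, 264.2]
ee_rot: [1.0, -0.004, 0.007, 0.0]
contact_force: [-0.0, -0.1, 0.5]
gripper_width: 55.5
grasp_force: 0.0
clock: 7.95
position: [677.6, 42.8, 256.1]
ee_rot: [1.0, -0.002, -0.0, -0.0]
contact_force: [0.5, -0.7, -0.3]
gripper_width: 55.4
grasp_force: 0.0
clock: 8.45
position: [678.7, 113.9, 256.5]
ee_rot: [1.0, -0.005, -0.0, 0.0]
contact_force: [0.2, 0.3, -0.3]
gripper_width: 55.4
grasp_force: 0.0
```

```bash
python3 -m jog '[[[0,0.01,-0.4],[0,0,0],-0.3],[[0,0.01,-0.79],[0,0,0],-0.3],[[0,0.01,-0.79],[0,0,0],-0.3],[[0,0.01,-0.79],[0,0,0],0],[[0,0.01,-0.79],[0,0,0],0.1],[[0,0.01,-0.79],[0,0,0],0.1],[[0,0.01,-0.79],[0,0,0],0.1]]'
python3 -m jog '[[[0,0,0],[0,0,0],0.3],[[0,0,0],[0,0,0],0.3],[[0,0,0],[0,0,0],0.3],[[0,0,0],[0,0,0],0.3]]'
python3 -m jog '[[[0,0,0],[0,0,0],0.42],[[0,0,0],[0,0,0],0.42],[[0,0,0],[0,0,0],0.42],[[0,0,0],[0,0,0],0.42],[[0,0,0],[0,0,0],0.42]]'
python3 -m jog '[[[0,0,0],[0,0,0],1],[[0,0,0],[0,0,0],1],[[0,0,0],[0,0,0],1],[[0,0,0],[0,0,0],1],[[0,0,0],[0,0,0],1]]'
```

```text
clock: 9.15
position: [679.6, 115.8, 179.5]
ee_rot: [1.0, -0.004, 0.001, -0.0]
contact_force: [-1.4, -0.5, -1.2]
gripper_width: 38.6
grasp_force: 2.6
clock: 9.55
position: [679.6, 116.1, 178.8]
ee_rot: [1.0, -0.004, 0.001, -0.0]
contact_force: [1.0, -0.7, 3.0]
gripper_width: 29.8
grasp_force: 2.7
clock: 10.05
position: [679.5, 116.2, 178.6]
ee_rot: [1.0, -0.004, 0.001, -0.0]
contact_force: [0.6, 0.1, 4.7]
gripper_width: 24.7
grasp_force: 7.0
clock: 10.55
position: [679.5, 116.2, 179.2]
ee_rot: [1.0, -0.004, 0.001, -0.0]
contact_force: [-0.8, -0.1, 6.6]
gripper_width: 16.0
grasp_force: 60.4
```

The narrow catch is fully in as well. Next I'll release and move above the pull at about (614,38).

```bash
python3 -m jog '[[[0,0,0],[0,0,0],-0.3],[[0,0,0],[0,0,0],-0.3],[[0,0,0],[0,0,0],-0.3],[[0,0,0],[0,0,0],-0.3],[[0,0,0],[0,0,0],-0.3],[[0,0,0.4],[0,0,0],-0.3],[[0,0,0.8],[0,0,0],-0.3],[[0,0,0.8],[0,0,0],-0.3]]'
python3 -m jog '[[[-0.3,-0.35,0],[0,0,0],-0.6],[[-0.65,-0.78,0],[0,0,0],-0.6],[[-0.65,-0.78,0],[0,0,0],-0.6],[[-0.65,-0.78,0],[0,0,0],-0.6],[[-0.65,-0.78,0],[0,0,0],-0.6]]'
python3 - <<'E'
from h import *
d=cam('scene');cv2.imwrite('pics/s2.png',cv2.resize(d['frame'][165:285,265:405,::-1],None,fx=5,fy=5,interpolation=2))
E
```

```text
clock: 11.35
position: [681.8, 116.3, 265.2]
ee_rot: [1.0, -0.004, 0.007, -0.001]
contact_force: [-0.1, -0.2, 0.9]
gripper_width: 55.8
grasp_force: 0.0
clock: 11.85
position: [614.3, 38.4, 257.8]
ee_rot: [1.0, -0.004, 0.0, -0.0]
contact_force: [0.3, -0.9, -1.1]
gripper_width: 68.4
grasp_force: 0.0
```

View pics/s2.png

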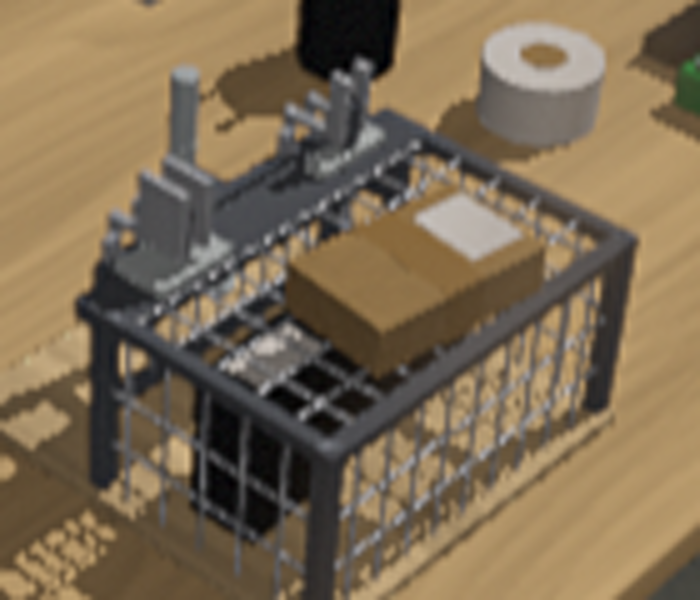

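Both catches are visibly squeezed in: the wide ears at (160-190,210) and the narrow at (340-360,105), both closer together than before. I'll descend and grip the pull.

```bash
python3 -m jog '[[[0,0,-0.4],[0,0,0],-0.6],[[0,0,-0.84],[0,0,0],-0.6],[[0,0,-0.84],[0,0,0],-0.6],[[0,0,-0.84],[0,0,0],0],[[0,0,-0.84],[0,0,0],0.5],[[0,0,-0.84],[0,0,0],0.5],[[0,0,-0.84],[0,0,0],0.5]]'
python3 -m jog '[[[0,0,0],[0,0,0],1],[[0,0,0],[0,0,0],1],[[0,0,0],[0,0,0],1],[[0,0,0],[0,0,0],1],[[0,0,0],[0,0,0],1],[[0,0,0],[0,0,0],1]]'
python3 - <<'E'
import numpy as np
h=np.array([651.1,157.4]);v=np.array([-37.1,-119.4])
for t in np.arange(0,1.5,.1):
    c,s=np.cos(t),np.sin(t);p=h+np.array([v[0]*c+v[1]*s,-v[0]*s+v[1]*c]);print(round(t,2),p.round(1),((p-h-v)/100).round(3))
E
```

```text
clock: 12.6
position: [614.7, 38.3, 175.5]
ee_rot: [1.0, -0.004, 0.002, -0.0]
contact_force: [-0.2, -0.4, 0.6]
gripper_width: 21.2
grasp_force: 0.0
clock: 13.2
position: [614.6, 38.5, 175.5]
ee_rot: [1.0, -0.004, 0.002, -0.0]
contact_force: [-2.2, 3.3, 5.9]
gripper_width: 15.8
grasp_force: 58.5
0.0 [614.  38.] [-0.  0.]
0.1 [602.3  42.3] [-0.117  0.043]
0.2 [591.   47.8] [-0.23   0.098]
0.3 [580.4  54.3] [-0.336  0.163]
0.4 [570.4  61.9] [-0.436  0.239]
0.5 [561.3  70.4] [-0.527  0.324]
0.6 [553.1  79.8] [-0.609  0.418]
0.7 [545.8  90. ] [-0.682  0.52 ]
0.8 [539.6 100.8] [-0.744  0.628]
0.9 [534.5 112.2] [-0.795  0.742]
1.0 [530.6 124.1] [-0.834  0.861]
1.1 [527.9 136.3] [-0.861  0.983]
1.2 [526.4 148.7] [-0.876  1.107]
1.3 [526.1 161.2] [-0.879  1.232]
1.4 [527.1 173.7] [-0.869  1.357]
```

```bash
python3 -m jog '[[[-0.06,0.02,0],[0,0,0],1],[[-0.117,0.043,0],[0,0,0],1],[[-0.175,0.07,0],[0,0,0],1],[[-0.23,0.098,0],[0,0,0],1],[[-0.285,0.13,0],[0,0,0],1],[[-0.336,0.163,0],[0,0,0],1],[[-0.336,0.163,0],[0,0,0],1]]'
```

```text
clock: 13.9
position: [581.0, 54.7, 175.5]
ee_rot: [1.0, -0.004, 0.002, -0.0]
contact_force: [1.2, 0.9, 6.3]
gripper_width: 15.5
grasp_force: 58.8
```

```bash
python3 -m jog '[[[-0.05,0.037,0],[0,0,0],1],[[-0.1,0.076,0],[0,0,0],1],[[-0.147,0.117,0],[0,0,0],1],[[-0.191,0.161,0],[0,0,0],1],[[-0.233,0.207,0],[0,0,0],1],[[-0.273,0.255,0],[0,0,0],1],[[-0.31,0.305,0],[0,0,0],1],[[-0.346,0.357,0],[0,0,0],1],[[-0.346,0.357,0],[0,0,0],1]]'
python3 -m jog '[[[-0.032,0.053,0],[0,0,0],1],[[-0.062,0.108,0],[0,0,0],1],[[-0.09,0.165,0],[0,0,0],1],[[-0.113,0.222,0],[0,0,0],1],[[-0.134,0.281,0],[0,0,0],1],[[-0.152,0.341,0],[0,0,0],1],[[-0.152,0.341,0],[0,0,0],1]]'
```

```text
clock: 14.8
position: [546.6, 89.7, 175.5]
ee_rot: [1.0, -0.004, 0.002, 0.0]
contact_force: [0.8, -1.3, 6.4]
gripper_width: 15.9
grasp_force: 59.1
clock: 15.5
position: [530.8, 124.1, 175.4]
ee_rot: [1.0, -0.004, 0.001, 0.0]
contact_force: [-0.1, -2.5, 8.0]
gripper_width: 15.6
grasp_force: 59.3
```

```bash
python3 -m jog '[[[-0.015,0.06,0],[0,0,0],1],[[-0.027,0.122,0],[0,0,0],1],[[-0.036,0.184,0],[0,0,0],1],[[-0.042,0.246,0],[0,0,0],1],[[-0.045,0.308,0],[0,0,0],1],[[-0.045,0.371,0],[0,0,0],1],[[-0.042,0.434,0],[0,0,0],1],[[-0.035,0.496,0],[0,0,0],1],[[-0.029,0.533,0],[0,0,0],1],[[-0.029,0.533,0],[0,0,0],1],[[-0.029,0.533,0],[0,0,0],1]]'
python3 - <<'E'
from h import *
d=cam('scene');e=cam('top')
a=cv2.resize(d['frame'][150:270,225:365,::-1],(400,343));b=cv2.resize(e['frame'][130:270,180:320,::-1],(343,343))
cv2.imwrite('pics/f.png',np.hstack([a,b]));s=read_state();p=s['position'];print(p,s['contact_force'],s['grasp_force'])
v=p[:2]-[651.1,157.4];print(np.hypot(*v),np.arctan2(-119.4,-37.1)-np.arctan2(v[1],v[0])+ (0 if v[1]<0 else 2*np.pi))
E
```

```text
clock: 16.6
position: [527.4, 176.8, 175.4]
ee_rot: [1.0, -0.004, 0.0, 0.0]
contact_force: [-1.5, -2.2, 8.4]
gripper_width: 15.8
grasp_force: 59.4
[527.35248462 176.72629941 175.41505736] [-2.96683634 -1.90520014  8.40420568] 59.35938835144043
125.24756848031626 1.4244574463565671
```

View pics/f.png

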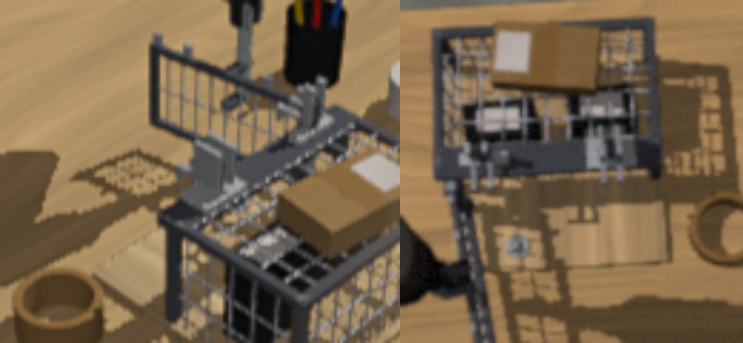

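The gate stands nearly square to the cage front, running from (455,185) to (485,340) in the top half of the picture. The gripper still holds the pull, both catches are in, and the parcel and tape have not moved.

```bash
python3 -c "
from bench import *
print(job_done())"
```

```text
the job is handed in; nothing more can be done
None
```

I squeezed the wide catch fully in, then the narrow one, and handed the job in with the gripper still holding the gate by its pull at about 1.42 rad (81°); the last pictures show nothing else on the bench moved.

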